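# Hold the light box's sprung cover at the pointer

### The arm

A 7-joint arm with a two-finger parallel gripper is mounted at the origin on a cart in front of the work surface, level with it; the furniture and walls round the work are solid. World frame = base frame: x ahead of the robot, y to its left, z up, the work surface at z = 0. Lengths are in m, angles in rad, forces in N, time in s.
With the tool pointing down it reaches from about 0.35 to 0.9 m from the base axis. Payload 8.1 kg.
Tool frame: the origin (TCP) lies where the fingers leave the gripper's body, on its centre line; the fingertips stand 66 mm ahead of it and the grasp point (between the pads) lies 47 mm ahead of it (env.tcp_to_grasp is the z of the grasp point in the tool frame, in m); z points along the fingers, y is the line along which they close (so a half turn about z gives the same grasp; the last joint's range is limited). The gripper opens to 92 mm and grips with 3 to 60 N. Pads are 19 mm wide; open, the fingers measure 130 mm over their backs; the gripper's body (75 mm by 190 mm) begins 47 mm behind the grasp point.
Start: joints at [-1.374, 0.434, 0.025, 1.573, -0.012, 1.134, -0.075], TCP at [0.185, 0.597, 0.292] pointing down, gripper open.
Joint ranges: [-2.62, 2.62], [-0.44, 2.09], [-1.27, 1.32], [0.08, 2.57], [-1.32, 4.46], [0.12, 2], [-2.74, 2.74]. Speed limits (rad/s): [2.22, 2.22, 3.01, 3.01, 3.14, 3.14, 3.14].

### API

Orientations are given as a rotation vector (axis times angle).
In Python, from bench import env, vision, job, boxes_of gives the robot as it stands. The module is installed in compiled form; this text tells all that it offers. Calls block until the motion is done:
- env.move_pose(position, orientation): joint-space move of the TCP to a pose.
- env.movel(position, v=0.15, rotation=None): straight line of the TCP; rotation=None keeps the orientation; v is the mean speed in m/s.
- env.move_j(angles): joint-space move.
- env.release() and env.clamp(f_grip=None): open the fingers fully, or close them until they stop; f_grip is the grip in N (None keeps the last).
- env.sleep(seconds).
- env.inverse_kinematics(position, orientation): joint angles nearest the present ones, or None.
- env.get_state(): the state.
- vision.grab_frame(name): name is "scene" or "top"; returns (picture, depth): 420x560x3 uint8, red, green, blue; 420x560 float32, m along the optical axis (not along the pixel's ray), 0 where there is no reading.
- vision.camera_model(name): a dict with "fx", "fy", "cx", "cy" (pixels), "dist_coeffs" ([k1, k2, p1, p2, k3] as OpenCV has them; the pictures are not rectified), "R" (3x3) and "t" (3): a world point X has camera coordinates R X + t. Camera axes: x right, y down, z forward; pixel columns grow to the right and rows downward; lengths in m; the calibration is good to about 2 mm. A picture is of the moment at which its call begins. camera_model takes no time and is no camera call.
A pose or a line that the arm cannot do raises env.MotionError and nothing moves.
- job.sign_off(): hands the job in; it is judged then, once.
Trained networks look in the newest picture that a camera, given by its name, has taken for a name from the list of things; names that differ only in an ending like _2 or _b are one class to them, and where a whole thing is asked for, a point or a joint stands for the part that bears it (a point fixed in the world has none). Each returns a list of dicts, best first, with "confidence" (0 to 1); they miss things now and then, are a little off and sometimes report something else, mostly with a low value. They report only what shows in the picture. A call takes as long as a camera call.
- boxes_of(label, camera): "at" ([x, y, z] in m, in the coordinates of the camera as it stood for that picture, good to about 4 mm: the middle of the surface that is visible of it).
The state is a dict: "clock": time; "joints": joint angles; "joint_vel": joint speeds; "joint_torque": joint torques, N m; "eef_pos": TCP position; "eef_rot": TCP orientation; "contact_force": force on the tool from outside, world axes, zero at the start; "moment": the same for the moment, N m; "opening": finger opening in m; "grasp_force": force on a finger pad.
Only numpy, scipy, OpenCV 4.12 (cv2) and the standard library are available. Lean on these libraries where they do the work, as an engineer would, in place of code of your own. Each camera call takes 0.05 s, during which the arm holds its last target. There are 200 camera calls.

### The job

To photograph the amber in the light box, first swing the lens arm out to the robot's left until its lens is wholly past the left edge of the base plate, and only then lift the sprung blue cover by its black pull tab until the cover lies in line with the red set pointer beside it. The spring pulls the cover shut, so finish while still holding it there, still and at that angle; do not shift the red pointer, and leave the lens arm out and the pen, loose stone, calipers and loupe where they are.

Things in the scene. Friction and masses are not known exactly. Their poses are not given: they have to be found in the camera images.
- light_box: light box, fixed to the table: dark base plate (x -90 to +100, y -130 to +150 mm, 12 mm thick), open grey case 150 x 170 mm, top at 70 mm, amber stone inside. Origin on the table under the case's centre; x away from the robot to the cover's hinge, y left to the lens post (x 50, y 130 mm). A fixed scale arc stands at y -122 mm: radius 125 mm about the hinge line, up to 205 mm high
- cover_hinge (a point): middle of the cover's hinge line, 78 mm above the table, at x +75 mm of the light box; the hinge line runs along the light box's y axis
- cover (a joint): angle of the blue cover, rad: 0 shut (level), growing as its near edge rises, at most 1.3. Plate 155 mm long, 170 mm wide, 7 mm thick, about 0.22 kg. A spring pulls it shut: with the weight it takes about 3 N at the tab to start, about 5.5 N at 0.8 rad; let go, it falls shut
- cover_grip (a point): grip point of the black pull tab at the middle of the cover's near edge: an upright fin 14 mm thick (along y), 154 to 206 mm from the hinge line, from 7 mm below to 27 mm above the cover's middle plane. The point is 184 mm from the hinge line, 12 mm above that plane (90 mm above the table when shut). The fin's flat sides can turn between closed fingers: the tool need not tilt
- cover_corner (a point): near right corner of the cover (158 mm from the hinge line, in its middle plane); x lies along the cover towards the hinge
- pointer (a joint): angle of the red set pointer, rad, on the same scale as the cover (0 level; the cover is in line when its angle equals this). It lies between 0.45 and 0.8, stays where it is by friction, and must not be shifted
- pointer_tip (a point): near end of the red set pointer, a bar 8 x 7 mm and 158 mm long that turns about the cover's hinge line, 20 mm to the right of the cover's right edge; x lies along the bar towards the hinge
- lens_pivot (a point): the lens arm's upright pivot axis, on top of the post, at the arm's height: 140 mm above the table
- lens_arm (a joint): lens arm's angle, rad, -0.5 to 2.1, clockwise from above positive: at 0 it points midway between -x and -y of the light box (over the cover), at 0.785 along -x (to the robot), at 2.1 nearly along +y (left). Starts between -0.3 and 0.2. The lens is wholly past the base plate's left edge from about 1.25. Slight friction (under 1 N at the knob); stays where left
- lens_knob (a point): grip point of the orange knob at the lens arm's outer end: upright pin 14 mm in diameter, 3 to 47 mm above the arm's middle; this point is 31 mm above it (171 mm above the table), 160 mm from the pivot axis. The lens ring (68 mm across, 120 mm from the pivot) and arm lie 135 to 145 mm above the table. The round pin can turn between the fingers
- pen: bystander, loose: black and white pen, 17 x 135 x 16 mm, lying; origin under its middle
- stone: bystander, loose: small orange amber stone, 31 x 49 x 16 mm; origin under its middle
- calipers: bystander, loose: steel caliper, 66 x 208 x 8 mm, lying; origin under its middle
- folded_loupe: bystander, loose: small black and silver folding loupe, 29 x 39 x 16 mm; origin under its middle

How it is judged:
On the way, in this order (a step that is already met when the one before it is completed fails the run):
1. the lens arm is swung out to the left, its lens past the base plate's left edge, the cover still shut (value of joint lens_arm above 1.15 rad and value of joint cover below 0.05 rad), for 0.2 s.
2. the cover is held in line with the red pointer by the fingers (angle between the x axis of cover_corner and the x axis of pointer_tip, either way round below 0.075 rad and contact force between the fingers and cover above 1 N), for 0.3 s.
At the end, for the whole second after the job is handed in: the fingers hold the cover (at least 1 N between them) at the red pointer's angle within 0.075 rad (about 4 degrees), still (under 0.05 rad/s), and the lens arm stands out to the left at 1.15 rad or more (all of step 2 and value of joint lens_arm above 1.15 rad and velocity of joint cover between -0.05 and 0.05 rad/s); the arm keeps its last pose, push and grip.
It fails at once if the cover is raised (over 0.08 rad) while the lens arm is not yet clear (under 1.15 rad) (value of joint cover above 0.08 rad and not (value of joint lens_arm above 1.15 rad)).
It fails at once if the red pointer is shifted by more than 8 mm at its tip (distance of pointer_tip from where it was at the start of the episode above 0.008 m).
It fails at once if the pen, loose stone, calipers or loupe is moved by more than 30 mm (distance of any of pen, stone, calipers, folded_loupe from where it was at the start of the episode above 0.03 m).
It also fails if it takes over 53 s, if anything falls off the work surface, if the arm or the gripper's body presses on something with over 40 N, if the wrist force passes 120 N, or if a joint passes its speed limit or range.

## Working session

There is one attempt and no reset: what is moved stays moved. The work goes in short steps, each a Python script; the robot and the scene stay as the last script left them, time stands still between calls to the robot, and variables do not carry over. Pictures are saved under pics/ and viewed, at most 10 in all, crops included, and the job is handed in when it is done.

```bash
mkdir -p pics; cat > h.py <<'E'
from bench import env, vision, job, boxes_of
import numpy as np, cv2
def toW(cam,p):
    m=vision.camera_model(cam); return np.array(m["R"]).T@(np.array(p)-np.array(m["t"]))
def cloud(cam,depth):
    m=vision.camera_model(cam); K=np.array([[m["fx"],0,m["cx"]],[0,m["fy"],m["cy"]],[0,0,1]])
    h,w=depth.shape; u,v=np.meshgrid(np.arange(w),np.arange(h))
    n=cv2.undistortPoints(np.stack([u,v],-1).reshape(-1,1,2).astype(np.float64),K,np.array(m["dist_coeffs"],float)).reshape(h,w,2)
    c=np.concatenate([n*depth[...,None],depth[...,None]],-1)
    return (c-np.array(m["t"]))@np.array(m["R"])
E
python3 - <<'E'
from h import *
for c in("scene","top"):
    im,d=vision.grab_frame(c); cv2.imwrite(f"pics/{c}0.png",im[...,::-1]); np.savez(f"{c}0.npz",im=im,X=cloud(c,d),d=d)
    for l in("light_box","cover","cover_grip","pointer","pointer_tip","lens_arm","lens_knob","lens_pivot","pen","stone","calipers","folded_loupe"):
        print(c,l,[(np.round(toW(c,b["at"]),3).tolist(),round(b["confidence"],2)) for b in boxes_of(l,c)[:2]])
s=env.get_state();print(s["clock"],s["eef_rot"],env.tcp_to_grasp)
E
```

```text
scene light_box [([0.591, -0.116, 0.083], 0.62)]
scene cover []
scene cover_grip [([0.599, -0.105, 0.08], 0.56), ([0.626, 0.325, 0.013], 0.18)]
scene pointer []
scene pointer_tip [([0.597, -0.103, 0.08], 0.34)]
scene lens_arm [([0.574, -0.047, 0.143], 0.97), ([0.587, -0.117, 0.075], 0.66)]
scene lens_knob [([0.579, -0.048, 0.144], 0.73), ([0.599, -0.103, 0.084], 0.2)]
scene lens_pivot [([0.588, -0.115, 0.071], 0.75)]
scene pen [([0.494, 0.341, 0.012], 0.7)]
scene stone [([0.628, 0.321, 0.014], 0.38)]
scene calipers [([0.581, -0.372, 0.004], 0.74)]
scene folded_loupe [([0.589, -0.117, 0.076], 0.72), ([0.371, -0.193, 0.017], 0.59)]
top light_box [([0.605, -0.075, 0.084], 0.8), ([0.492, 0.345, 0.014], 0.7)]
top cover [([0.621, -0.103, 0.081], 0.92)]
top cover_grip [([0.622, -0.1, 0.082], 0.65)]
top pointer [([0.62, -0.103, 0.082], 0.42)]
top pointer_tip [([0.67, -0.177, 0.134], 0.6)]
top lens_arm [([0.591, -0.043, 0.143], 0.94)]
top lens_knob [([0.59, -0.046, 0.143], 0.85)]
top lens_pivot [([0.607, -0.075, 0.083], 0.8), ([0.582, -0.359, 0.0], 0.61)]
top pen [([0.492, 0.342, 0.014], 0.82)]
top stone [([0.636, 0.329, 0.014], 0.57)]
top calipers [([0.58, -0.36, 0.002], 0.86)]
top folded_loupe []
1.3 [-4.69329475e-01 -3.10627616e+00 -3.00682799e-05] 0.0467
```

View pics/scene0.png

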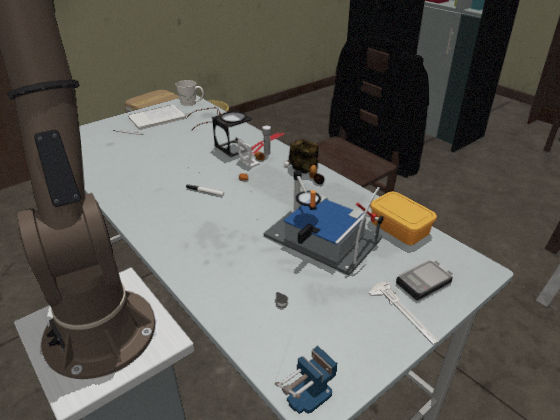

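View pics/top0.png

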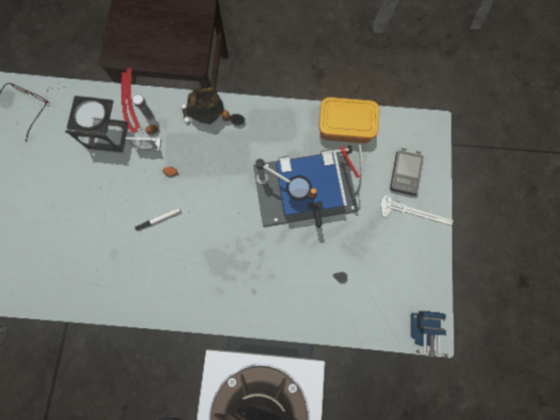

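The scene picture shows the light box right of centre, with the tab at (305,233) and the knob at (313,198). In the top view the cover is at (315,185), the tab at (318,214), the knob at (313,191), the post at (261,167) and the red pointer at (349,162). Next I'll get exact positions from colour and depth.

```bash
python3 - <<'E'
from h import *
for c in("top","scene"):
    z=np.load(f"{c}0.npz"); im,X,d=z["im"],z["X"],z["d"]; hsv=cv2.cvtColor(im,cv2.COLOR_RGB2HSV); H,S,V=[hsv[...,i].astype(int) for i in range(3)]
    reg=(d>0)&(abs(X[...,0]-.6)<.22)&(abs(X[...,1]+.08)<.24)
    blue=reg&(H>100)&(H<125)&(S>120)&(abs(X[...,2]-.08)<.012)
    P=X[blue]; r=cv2.minAreaRect((P[:,:2]*1000).astype(np.float32)); print(c,"blue",blue.sum(),r,np.median(P[:,2])); print(cv2.boxPoints(r).round(0).tolist())
    red=reg&((H<5)|(H>174))&(S>150)&(V>70)&(X[...,2]>.06); P=X[red]
    if len(P): 
        P=P[np.argsort(P[:,2])]; print("red",len(P),P[::max(1,len(P)//14)].round(3).tolist())
    orr=reg&(H>=5)&(H<17)&(S>150)&(X[...,2]>.1); P=X[orr]; print("knob",len(P),np.median(P,0) if len(P) else 0, P[P[:,2]>.175].mean(0))
    tab=reg&(V<45)&(X[...,2]>.085)&(X[...,2]<.125)&(X[...,0]<.6); P=X[tab]; print("tab",len(P)); 
    if len(P): print(P.mean(0),cv2.minAreaRect((P[:,:2]*1000).astype(np.float32)),np.percentile(P[:,2],[5,50,95]))
    base=reg&(abs(X[...,2]-.012)<.006)&(V<90); P=X[base]; print("base",len(P),cv2.minAreaRect((P[:,:2]*1000).astype(np.float32)))
    lens=reg&(abs(X[...,2]-.143)<.008); P=X[lens&(X[...,1]>-.1)]; print("arm",len(P),P.mean(0))
    post=reg&(abs(X[...,2]-.15)<.02)&(X[...,1]>0.03); P=X[post]; print("post",len(P),P.mean(0),P.max(0),P.min(0))
i=cv2.imread("pics/top0.png")[130:240,235:385]; cv2.imwrite("pics/topc.png",cv2.resize(i,None,fx=5,fy=5,interpolation=2))
E
```

```text
top blue 1769 ((615.6133422851562, -79.12983703613281), (152.65545654296875, 158.08531188964844), 14.648781776428223) 0.0812939361439103
[[522.0, -22.0], [562.0, -175.0], [709.0, -136.0], [669.0, 17.0]]
red 49 [[0.728, -0.163, 0.084], [0.717, -0.163, 0.089], [0.714, -0.163, 0.089], [0.714, -0.166, 0.091], [0.71, -0.166, 0.093], [0.705, -0.168, 0.099], [0.696, -0.17, 0.107], [0.692, -0.172, 0.11], [0.684, -0.172, 0.115], [0.678, -0.173, 0.124], [0.669, -0.175, 0.134], [0.658, -0.179, 0.142], [0.65, -0.181, 0.15], [0.644, -0.182, 0.16], [0.633, -0.186, 0.17], [0.618, -0.19, 0.182], [0.614, -0.191, 0.188]]
knob 5 [ 0.56128906 -0.08747645  0.18659317] [ 0.56196056 -0.08650041  0.18733955]
tab 0
base 732 ((650.5829467773438, -55.489898681640625), (521.7916870117188, 347.75555419921875), 60.180660247802734)
arm 672 [ 0.59027283 -0.03613479  0.14267214]
post 101 [0.63359542 0.05077925 0.14707902] [0.64824836 0.06585511 0.1546325 ] [0.62009174 0.03016956 0.13039767]
scene blue 1631 ((616.64453125, -105.01866149902344), (152.7319793701172, 207.7323455810547), 11.997103691101074) 0.08161672130
[... 298 characters left out ...]
.693, -0.173, 0.102], [0.684, -0.176, 0.111], [0.649, -0.185, 0.149], [0.636, -0.189, 0.16], [0.625, -0.191, 0.169], [0.621, -0.191, 0.173], [0.61, -0.193, 0.185]]
knob 69 [ 0.56069359 -0.08922197  0.16787773] [ 0.56092133 -0.08792112  0.18235141]
tab 142
[ 0.51890568 -0.11300105  0.09684896] ((526.2433471679688, -110.62886047363281), (64.46257019042969, 19.731157302856445), 1.9840354919433594) [0.08558047 0.0976706  0.10538993]
base 1028 ((642.3932495117188, -49.55572509765625), (524.65283203125, 335.1985778808594), 59.94923400878906)
arm 367 [ 0.58767501 -0.03412096  0.14295244]
post 75 [0.63327498 0.05164161 0.14565556] [0.6486391  0.06907643 0.15402777] [0.62336821 0.03442406 0.13173511]
```

View pics/topc.png

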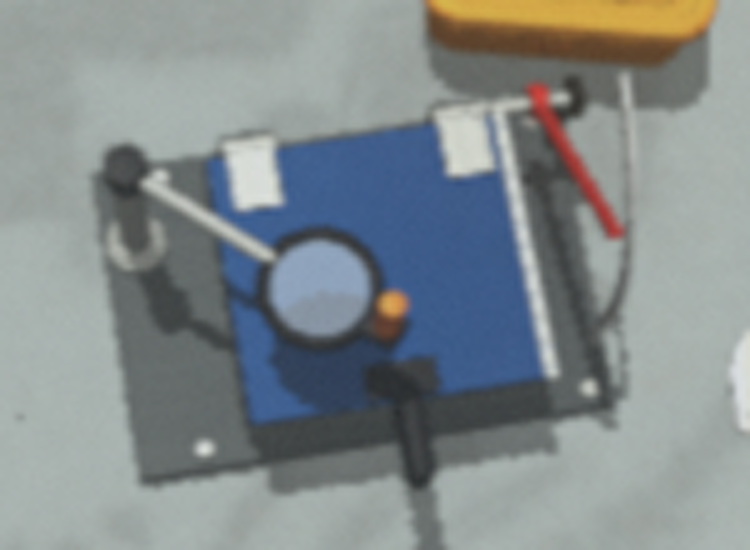

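Everything agrees with the given sizes: yaw is about 14.5°, pivot (0.634, 0.052), knob (0.561, -0.088) at 157 mm radius, tab (0.513, -0.114) and pointer angle about 0.74. Now I'll swing the lens arm.

```bash
cat >> h.py <<'E'
YAW=0.253; ex=np.array([np.cos(YAW),np.sin(YAW),0]); ey=np.array([-ex[1],ex[0],0])
piv=np.array([.634,.052,0]); hinge=piv+.025*ex-.13*ey+np.array([0,0,.078])
al=(np.pi/2+YAW+np.pi/2)/2+0; al=(YAW+np.pi)/2
ROT=-np.pi*np.array([np.cos(al),np.sin(al),0])
G=env.tcp_to_grasp
def knob(q,r=.16):
    b=q-.785; return piv+r*(-np.cos(b)*ex+np.sin(b)*ey)
E
python3 - <<'E'
from h import *
from scipy.spatial.transform import Rotation as R
print(R.from_rotvec(ROT).as_matrix().round(2).tolist(),hinge,knob(-.05))
k=np.array([.5615,-.0875,.171+G])
print(env.inverse_kinematics(k,ROT))
env.move_pose(k+[0,0,.07],ROT); env.movel(k,v=.12)
print(env.get_state()["clock"]); env.clamp(8)
s=env.get_state();print(s["clock"],s["eef_pos"],s["opening"],s["grasp_force"],s["contact_force"])
E
```

```text
[[-0.97, -0.25, 0.0], [-0.25, 0.97, 0.0], [-0.0, -0.0, -1.0]] [ 0.69074439 -0.06760382  0.078     ] [ 0.55971877 -0.08971203  0.        ]
[-0.33537981  0.45130161  0.55309711  1.83910911 -0.289457    0.93179505
  2.17130658]
4.7917
5.975 [ 0.56165977 -0.08710323  0.21768241] 0.013163582160048828 8.000009804964066 [ 0.42494695  2.11939994 -0.21533758]
```

```bash
python3 - <<'E'
from h import *
p=env.get_state()["eef_pos"]; v=p-piv; r=np.hypot(*v[:2]); q0=.785+np.arctan2(v@ey-0*r,-(v@ex)); print(r,q0)
for q in np.linspace(q0,1.65,9)[1:]:
    k=knob(q,r); k[2]=p[2]
    env.movel(k,v=.15); s=env.get_state(); print(round(s["clock"],2),round(q,2),s["eef_pos"].round(3),s["opening"].round(4),np.round(s["contact_force"],1),s["joints"].round(2)[-1])
im,d=vision.grab_frame("top"); cv2.imwrite("pics/top1.png",cv2.resize(im[110:250,220:400,::-1],None,fx=4,fy=4))
E
```

```text
0.15678908612788792 -0.053239994863580886Traceback (most recent call last):
  File "<stdin>", line 5, in <module>
AttributeError: 'float' object has no attribute 'round'
```

```bash
python3 - <<'E'
from h import *
p=np.array(env.get_state()["eef_pos"]); v=p-piv; r=np.hypot(*v[:2]); q0=.785+np.arctan2(v@ey,-(v@ex)); print(r,q0)
for q in np.linspace(q0,1.65,8)[1:]:
    k=knob(q,.158); k[2]=.2177
    env.movel(k,v=.15); s=env.get_state(); print(round(s["clock"],2),round(q,2),np.round(s["eef_pos"],3),round(s["opening"],4),np.round(s["contact_force"],1),round(s["joints"][6],2))
im,d=vision.grab_frame("top"); cv2.imwrite("pics/top1.png",cv2.resize(im[110:250,220:400,::-1],None,fx=4,fy=4))
E
```

```text
0.15804058608336954 0.16400049402620742
6.72 0.38 [ 0.508 -0.045  0.217] 0.0141 [-3.9 -2.3  0.3] 2.14
7.1 0.59 [ 0.491 -0.016  0.217] 0.0137 [-5.  -1.8 -1.3] 2.07
7.47 0.8 [0.48  0.016 0.217] 0.0138 [-3.5  0.  -3.4] 1.99
7.85 1.01 [0.476 0.048 0.218] 0.0137 [-0.3 -0.1 -5.9] 1.92
8.22 1.23 [0.479 0.081 0.218] 0.0138 [-1.7 -0.3 -4.1] 1.86
8.6 1.44 [0.488 0.113 0.218] 0.0139 [-2.8  1.9 -2.2] 1.81
8.97 1.65 [0.505 0.143 0.218] 0.0138 [-5.3  3.7 -0.1] 1.77
```

View pics/top1.png

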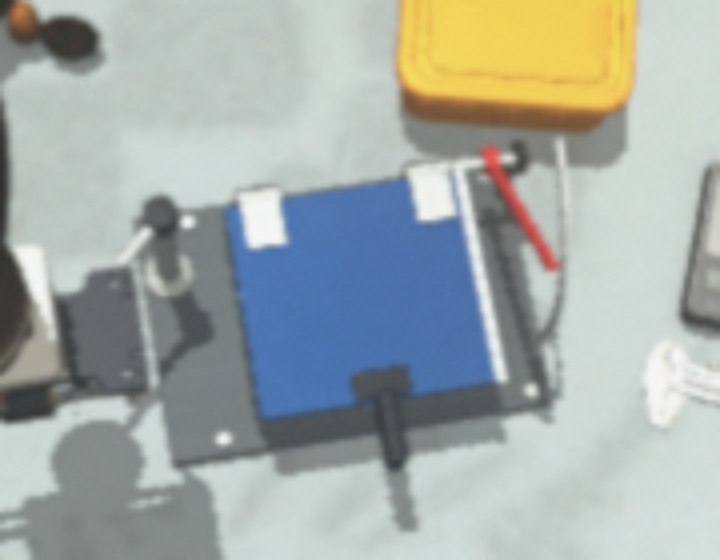

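The lens arm is out to the left and the cover is still shut. Next: release, retreat and refine the tab, hinge and pointer positions with the view clear.

```bash
python3 - <<'E'
from h import *
env.release(); p=np.array(env.get_state()["eef_pos"]); env.movel(p+[0,0,.09],v=.2)
for c in("top","scene"):
    im,d=vision.grab_frame(c); X=cloud(c,d); hsv=cv2.cvtColor(im,cv2.COLOR_RGB2HSV); H,S,V=[hsv[...,i].astype(int) for i in range(3)]
    L=np.stack([(X-hinge)@ex,(X-hinge)@ey,X[...,2]],-1); ok=(d>0)&(abs(L[...,0]+.08)<.18)&(abs(L[...,1])<.16)
    fin=ok&(V<75)&(L[...,2]>.07)&(L[...,2]<.13)&(L[...,0]<-.158)&(L[...,0]>-.22)&(abs(L[...,1])<.03); P=L[fin]
    print(c,"fin",len(P),P.mean(0),P.min(0),P.max(0), "slope",np.polyfit(P[:,0],P[:,1],1))
    red=ok&((H<5)|(H>174))&(S>150)&(V>70)&(L[...,2]>.095); P=L[red]; C=P.mean(0); D=np.linalg.svd(P-C)[2][0]; D*=-np.sign(D[0])
    print("red",len(P),C,"ang",np.arctan2(D[2],-D[0]),"fromhinge",np.arctan2(C[2]-.078,-C[0]),"ymaxslope",D[1])
    blue=ok&(H>100)&(H<125)&(S>120)&(abs(L[...,2]-.081)<.012); P=L[blue]; print("blue",cv2.minAreaRect((P[:,:2]*1000).astype(np.float32)),P[:,:2].min(0),P[:,:2].max(0))
    lens=(d>0)&(abs(X[...,2]-.14)<.008)&(X[...,1]>0.03)&(abs(X[...,0]-.57)<.12); P=X[lens]; print("lens",len(P),P.mean(0))
G_=np.array([0,0,G])
for th in(0,.4,.74):
    q=env.inverse_kinematics(hinge+(-.186*np.cos(th)+.012*np.sin(th))*ex+np.array([0,0,.186*np.sin(th)+.012*np.cos(th)])+G_,ROT); print(th,None if q is None else np.round(q,2))
print(env.get_state()["clock"])
E
```

```text
top fin 22 [-0.17946205  0.00734392  0.09474072] [-0.20151724 -0.00324682  0.0744517 ] [-0.15843948  0.00941254  0.10396113] slope [0.02579763 0.01197361]
red 34 [-0.05427117 -0.1001712   0.13900041] ang 0.7529826363745704 fromhinge 0.8437091955996225 ymaxslope 0.0027764222359846977
blue ((-75.9825210571289, 7.808929443359375), (152.22918701171875, 158.56927490234375), 0.391205757856369) [-0.15236003 -0.0713765 ] [0.00032749 0.08709505]
lens 271 [0.53520304 0.11092502 0.14215087]
scene fin 170 [-0.18414644 -0.00042313  0.09321299] [-0.20313519 -0.00579786  0.07111424] [-0.15835552  0.00839033  0.10722073] slope [-0.07997103 -0.01514951]
red 22 [-0.0688468  -0.10314068  0.14688487] ang 0.7518687937537529 fromhinge 0.7856745555908713 ymaxslope 0.003142167482675749
blue ((-92.60575103759766, 9.039871215820312), (185.58787536621094, 159.07171630859375), 0.9975318312644958) [-0.18518425 -0.0715821 ] [0.00045668 0.08785556]
lens 405 [0.55269735 0.1056827  0.14197415]
0 [-0.34  0.52  0.63  2.03 -0.46  0.73  2.4 ]
0.4 [-0.41  0.45  0.72  1.92 -0.38  0.9   2.32]
0.74 [-0.44  0.45  0.74  1.79 -0.35  1.04  2.26]
11.0167
```

```bash
cat >> h.py <<'E'
H2=hinge+.002*ex+.0025*ey
def tab(th,r=.186,h=.012):
    return H2+(-r*np.cos(th)+h*np.sin(th))*ex+np.array([0,0,r*np.sin(th)+h*np.cos(th)+G])
E
python3 - <<'E'
from h import *
t=tab(0); a=t.copy(); a[2]=.307; env.movel(a,v=.25); env.movel(t,v=.15)
s=env.get_state(); print(s["clock"],np.round(s["contact_force"],1)); env.clamp(30); s=env.get_state(); print(s["clock"],s["opening"],s["grasp_force"],np.round(s["contact_force"],1),s["eef_pos"],t)
if .010<s["opening"]<.018:
  for th in (.1,.2,.3,.4):
    env.movel(tab(th),v=.1); s=env.get_state(); print(round(s["clock"],2),th,np.round(s["eef_pos"]-tab(th),4),round(s["opening"],4),np.round(s["contact_force"],1))
im,d=vision.grab_frame("scene"); cv2.imwrite("pics/sc2.png",cv2.resize(im[150:280,230:410,::-1],None,fx=4,fy=4))
E
```

```text
13.4667 [ 0.6  0.5 -0.1]
14.65 0.013824784685340253 30.000282526016235 [-2.1  6.1  2.1] [ 0.51154429 -0.10953291  0.13645612] [ 0.5119761  -0.11124037  0.1367    ]
14.98 0.1 [-0.0006  0.0017 -0.0003] 0.0138 [-1.5  5.5 -0.7]
15.32 0.2 [-0.0008  0.0016 -0.0002] 0.0137 [-3.7  5.9 -1.8]
15.65 0.3 [-0.0009  0.0016 -0.0003] 0.014 [-3.2  5.7 -2.3]
15.98 0.4 [-0.001   0.0015 -0.0003] 0.014 [-4.6  5.7 -1.9]
```

View pics/sc2.png

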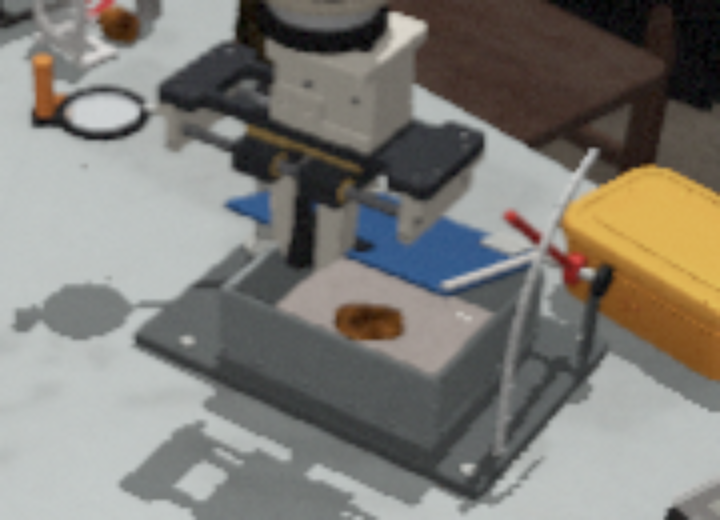

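The cover is following the grip, with its near edge at about (450,285) in the crop. The lens is out at the left, (105,110), and the pointer is untouched at (545,240). I'll continue to 0.75.

```bash
python3 - <<'E'
from h import *
for th in (.5,.6,.68,.75):
    env.movel(tab(th),v=.08); s=env.get_state(); print(round(s["clock"],2),th,np.round(s["eef_pos"]-tab(th),4),round(s["opening"],4),np.round(s["contact_force"],1))
env.sleep(.3)
for c in("top","scene"):
    im,d=vision.grab_frame(c); X=cloud(c,d); hsv=cv2.cvtColor(im,cv2.COLOR_RGB2HSV); H,S,V=[hsv[...,i].astype(int) for i in range(3)]
    L=np.stack([(X-H2)@ex,(X-H2)@ey,X[...,2]],-1); ok=(d>0)&(abs(L[...,0]+.08)<.18)&(abs(L[...,1])<.16)
    red=ok&((H<5)|(H>174))&(S>150)&(V>70)&(L[...,2]>.095)
    blue=ok&(H>100)&(H<125)&(S>120)&(L[...,2]>.085); blue=cv2.erode(blue.astype(np.uint8),np.ones((3,3)))>0
    for n,m in(("red",red),("blue",blue)):
        P=L[m]; A=np.c_[P[:,0],P[:,1],np.ones(len(P))] if n=="blue" else np.c_[P[:,0],np.ones(len(P))]
        for _ in range(4):
            k=np.linalg.lstsq(A,P[:,2],rcond=None)[0]; e=abs(A@k-P[:,2]); g=e<max(.004,2*np.median(e)); A,P=A[g],P[g]
        print(c,n,len(P),"ang",np.arctan(-k[0]),k,P.mean(0),P.min(0),P.max(0))
    cv2.imwrite(f"pics/{c}3.png",cv2.resize(im[150:280,230:410,::-1] if c=="scene" else im[110:250,220:400,::-1],None,fx=4,fy=4))
print(env.get_state()["clock"])
E
```

```text
16.42 0.5 [-0.0011  0.0015 -0.0003] 0.0136 [-5.3  5.1 -1.9]
16.8 0.6 [-0.0012  0.0015 -0.0004] 0.014 [-5.3  6.3 -0.8]
17.13 0.68 [-0.0014  0.0015 -0.0005] 0.0138 [-5.5  5.6 -0.2]
17.45 0.75 [-0.0015  0.0014 -0.0006] 0.0137 [-5.3  5.3 -1.2]
  return _methods._mean(a, axis=axis, dtype=dtype,
  ret = ret.dtype.type(ret / rcount)
<stdin>:14: RuntimeWarning: Mean of empty slice.
  ret = um.true_divide(
Traceback (most recent call last):
ValueError: zero-size array to reduction operation minimum which has no identity
```

```bash
python3 - <<'E'
from h import *
for c in("scene","top"):
    im,d=vision.grab_frame(c); X=cloud(c,d); hsv=cv2.cvtColor(im,cv2.COLOR_RGB2HSV); H,S,V=[hsv[...,i].astype(int) for i in range(3)]
    L=np.stack([(X-H2)@ex,(X-H2)@ey,X[...,2]],-1); ok=(d>0)&(abs(L[...,0]+.08)<.18)&(abs(L[...,1])<.16)
    red=ok&((H<5)|(H>174))&(S>150)&(V>70)&(L[...,2]>.095)
    blue=ok&(H>100)&(H<125)&(S>120)&(L[...,2]>.085)
    white=ok&(S<40)&(V>130)&(L[...,1]<-.07)&(L[...,1]>-.095)&(L[...,2]>.085)
    for n,m in(("red",red),("blue",blue),("strip",white)):
        P=L[m]; print(c,n,len(P))
        if len(P)<10: continue
        for _ in range(4):
            C=P.mean(0); D=np.linalg.svd((P-C)*[1,0,1])[2][0]; N=np.array([-D[2],0,D[0]]); e=abs((P-C)@N); P=P[e<max(.004,2*np.median(e))]
        print("ang",np.arctan(-D[2]/D[0]),C,P.min(0),P.max(0))
    cv2.imwrite(f"pics/{c}3.png",cv2.resize(im[150:280,230:410,::-1] if c=="scene" else im[110:250,220:400,::-1],None,fx=4,fy=4))
print(env.get_state()["clock"])
E
```

```text
scene red 24
ang 0.7559272237342624 [-0.07459127 -0.10541784  0.15019774] [-0.11226116 -0.10720546  0.10140593] [-0.02180663 -0.10258765  0.18647384]
scene blue 116
ang 0.7298527744137644 [-0.11172024 -0.01593137  0.1765951 ] [-0.12104542 -0.08343044  0.13228347] [-0.06099128  0.08284537  0.18489124]
scene strip 7
top red 0
top blue 0
top strip 33
ang -0.042344563886518985 [-0.13294792 -0.09306092  0.30154785] [-0.16367837 -0.09478748  0.29967378] [-0.09628276 -0.082483    0.30489857]
17.9
```

View pics/scene3.png

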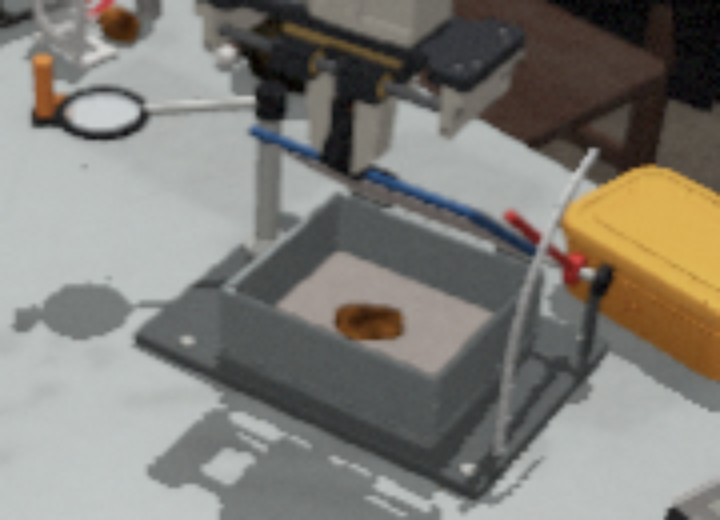

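View pics/top3.png

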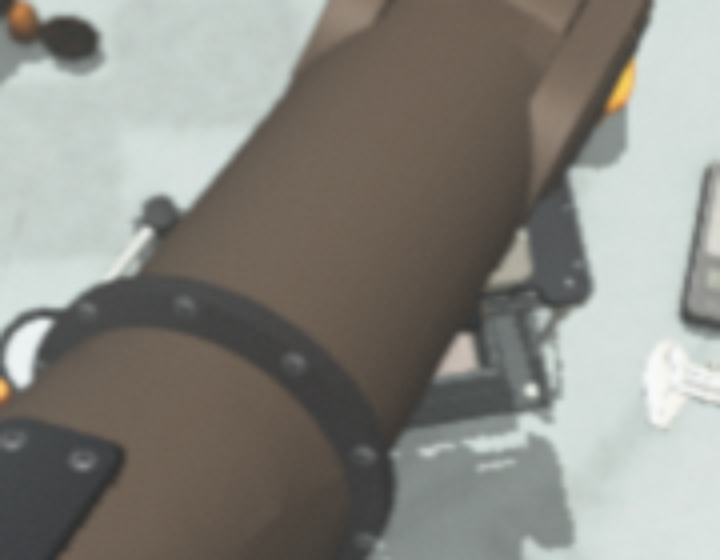

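The scene view shows the cover edge running (255,130)–(540,245), nearly in line with the pointer at (510,215)–(570,265). The numbers put the cover about 0.02 rad low, so I'll raise it slightly, check and hand in.

```bash
python3 - <<'E'
from h import *
env.movel(tab(.773),v=.03); env.sleep(.6)
im,d=vision.grab_frame("scene"); X=cloud("scene",d); hsv=cv2.cvtColor(im,cv2.COLOR_RGB2HSV); H,S,V=[hsv[...,i].astype(int) for i in range(3)]
L=np.stack([(X-H2)@ex,(X-H2)@ey,X[...,2]],-1); ok=(d>0)&(abs(L[...,0]+.08)<.18)&(abs(L[...,1])<.16)
red=ok&((H<5)|(H>174))&(S>150)&(V>70)&(L[...,2]>.095)
blue=ok&(H>100)&(H<125)&(S>120)&(L[...,2]>.085)
for m in(red,blue):
    P=L[m]; a=np.arctan2(P[:,2]-.078,-P[:,0]); r=np.hypot(P[:,2]-.078,P[:,0]); f=r>.14; print(f.sum(),np.percentile(a[f],[10,50,90]),np.median(r[f]))
s=env.get_state(); print(s["clock"],s["grasp_force"],s["opening"],np.round(s["contact_force"],1),s["eef_pos"]-tab(.773),np.abs(s["joint_vel"]).max())
E
```

```text
7 [0.75303763 0.76327115 0.77433107] 0.15177467639250436
94 [0.73085649 0.74100499 0.75785373] 0.1544132640437933
18.8417 29.995262324810028 0.013605823142946338 [-6.9  5.7 -3.8] [-0.00190047  0.00135461 -0.00095107] 0.0012884024132651
```

```bash
python3 -c "
from h import *
print(job.sign_off())"
```

```text
the job is handed in; nothing more can be done
None
```

I handed the job in at about 19 s on the robot's clock: lens arm out to the left at about 1.6 rad, cover held still with a 30 N grip within about 0.02 rad of the red pointer as measured in the camera image; sign-off returned no verdict.

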